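# Cap the projector lens with its sprung pinch cap

### The arm

A 6-joint arm with a two-finger parallel gripper is mounted at the origin on a cart in front of the work surface, level with it; the furniture and walls round the work are solid. World frame = base frame: x ahead of the robot, y to its left, z up, the work surface at z = 0. Lengths are in m, angles in rad, forces in N, time in s.
With the tool pointing down it reaches from about 0.325 to 0.775 m from the base axis. Payload 5.5 kg.
Tool frame: the origin (TCP) lies at the very end of the fingers, on their centre line; the grasp point (between the pads) lies 19 mm behind it; z points along the fingers, y is the line along which they close (so a half turn about z gives the same grasp; the last joint's range is limited). The gripper opens to 85 mm and grips with 20 to 120 N. Pads are 22 mm wide; open, the fingers measure 114 mm over their backs; the gripper's body (76 mm by 85 mm) begins 54 mm behind the grasp point. The pads swing forward as they close: fully open they stand 13 mm farther back than shut.
Start: joints at [-0.057, 0.091, 1.231, -0, 1.82, -0.057], TCP at [0.6, -0, 0.231] pointing down, gripper open.
Joint ranges: [-2.87, 2.87], [-0.86, 2.18], [0.17, 2.46], [-1.51, 4.65], [0.06, 2.69], [-2.65, 2.65]. Speed limits (rad/s): [2.57, 2.57, 3.01, 3.14, 3.14, 3.14].

### API

Orientations are given as a 3x3 rotation matrix whose columns are the frame's x, y, z axes.
In Python, from cell import env gives the robot as it stands.
- The arm moves only by the tool jog_arm, never from a script. Its argument "rows" is a list of rows, each an object with "hand": the closure, from 0 (fully open) to 1 (shut); "delta_pos": the shift along the tool's x, y, z normalised to -1 to 1, where 1 is 12 cm, a list of three; "twist": the turn, a rotation vector about the tool's x, y, z normalised to -1 to 1, where 1 is 30 degrees, a list of three. A call has 1 to 20 rows; each row is the pose to reach, as a shift and turn from the pose commanded when the call began, along the tool's axes at that moment; what a row does not reach only later rows make up. A row lasts 1/8 s, in which the tool goes at most 62.5 mm and 10.7 degrees, less where a joint would pass 70% of its speed; a pose out of reach is approached as far as the arm can. A call with a number of a shift or a turn outside -1 to 1 is refused whole. A call with a gripper value outside its range is refused whole. The fingers move at their own pace and stop on an object; "squeeze" is the grip in N (left out, the last holds). Time passes only in rows, so rows that repeat a pose let the fingers close. It gives the time, the measured TCP pose, the force and the opening at its end, in the units of the state.
- env.state(): the state, without advancing time (a new reading comes with each control period).
- env.read_camera(name): name is "scene" or "side" or "wrist"; returns the picture (384x512x3 uint8, red, green, blue); there is no depth.
- env.get_calibration(name): a dict with "fx", "fy", "cx", "cy" (pixels), "D" ([k1, k2, p1, p2, k3] as OpenCV has them; the pictures are not rectified), "pose" (4x4, takes a point from camera to world coordinates); the wrist camera has in their place "T_tool_cam" (4x4, takes a point from camera to tool coordinates, whose origin is the TCP and whose axes are the flange's). Camera axes: x right, y up, looking along -z (the intrinsics and any distortion apply to the point x, -y, -z); pixel columns grow to the right and rows downward; lengths in m; the calibration is good to about 2 mm. A picture is of the moment at which its call begins: read the wrist's pose just before it. get_calibration takes no time and is no camera call.
- env.sign_off(): hands the job in, once; it reports no verdict.
Trained networks look in the newest picture that a camera, given by its name, has taken for a name from the list of things; names that differ only in an ending like _2 or _b are one class to them, and where a whole thing is asked for, a point or a joint stands for the part that bears it (a point fixed in the world has none). Each returns a list of dicts, best first, with "conf" (0 to 1); they miss things now and then, are a little off and sometimes report something else, mostly with a low value. They report only what shows in the picture. A call takes as long as a camera call. They do not tell look-alikes from the thing itself.
- env.recognise(name, camera): "position" ([x, y, z] in m, in world coordinates, good to about 4 mm: the middle of the surface that is visible of it).
The state is a dict: "clock": time; "joint_positions": joint angles; "qvel": joint speeds; "joint_efforts": joint torques, N m; "tcp_pos": TCP position; "tool_rot": TCP orientation; "ft_force": force on the tool from outside, world axes, zero at the start; "moment": the same for the moment, N m; "width": finger opening in m.
Only numpy, scipy, OpenCV 4.12 (cv2) and the standard library are available. Lean on these libraries where they do the work, as an engineer would, in place of code of your own. Each camera call takes 0.05 s, during which the arm holds its last target. There are 200 camera calls.

### The job

Put the dust cap back on the lens of the projector: pinch the cap's two finger tabs together to pull in its side catches, set it into the lens barrel, push it down gently against the sprung seal inside and, while holding it down, let the tabs spring out so that the catches lock under the rim. Feel for the lens rather than forcing it, never pushing hard, and leave the things round about where they are.

Things in the scene. Friction and masses are not known exactly. Their poses are not given: they have to be found in the camera images.
- cap_grip (a point): the loose grey dust cap (64 g, may differ by a third), lying flat on the worktop, tabs up. Point: on its axis, half-way up its two finger tabs, 25 mm above its underside, 8 mm above its front face. The upright tabs stand on that face at +y and -y, 22 mm wide along x, 4 mm thick, 16 mm tall, outer faces 30 mm apart, 20 mm when pinched. z up.
- cap_foot (a point): centre of the cap's underside. From here up along the cap's z: a plug 14 mm high, 57 mm in diameter, tapering to 45 mm over its lowest 5.5 mm; then a flange 72 mm in diameter and 3 mm thick, whose top is the front face. Fingertips may rest on the front face, outside the tabs, to push the cap down.
- tab_a (a joint): travel (m) of the +y tab toward the cap's axis: 0 = out (at rest), 0.005 = fully pinched; spring 4.8 N to start, 8.8 N fully in. It carries a catch on its own side: a flat tongue 12 mm wide, 3 mm thick, 5.5 to 8.5 mm above the cap's underside, reaching 33 mm from the axis at rest and 28 mm when pinched.
- tab_b (a joint): the same for the -y tab and its catch. With the catches out the cap cannot enter the lens, however hard it is pushed.
- projector: white projector, 130 (x) x 170 (y) x 60 (z) mm, heavy, does not move; origin at the centre of its underside, z up. Its black lens barrel, 80 mm in diameter, opens upward from the top panel, toward the +y end. The barrel's mouth is 60 mm in diameter for 3.5 mm down from the rim and undercut to 72 mm below that.
- lens_mark (a point): a mark on the projector's top panel, 60 mm above the worktop, 30 mm to +y of the projector's centre, at the middle of the ring round the lens. Focus and lens shift were left anywhere: the barrel's axis lies up to 4 mm off the mark in the projector's x and likewise in y, and its rim 20 to 36 mm above the panel; this is not measured. It does not yield to a gentle push.
- seal (a joint): travel (m) of the sprung seal ring, its top 10 mm below the rim: 0 = free, 0.006 at most; 3 N to start, plus 2.5 N per mm. The cap meets it with the flange 4 mm above the rim; the catches are clear below the rim's lip from 2 mm travel (8 N); the flange meets the rim at 4 mm (13 N). A locked cap keeps it pressed 2 mm; a cap lying loose in the mouth leaves it free.
- clip_tub_mid (a point): bystander: round tub of paper clips with a black lid, 55 mm in diameter, 37 mm high; the point is at its centre
- usb_mid (a point): bystander: USB stick, 17 x 58 x 8 mm, lying flat; the point is at its centre
- eraser_mid (a point): bystander: eraser, 22 x 58 x 12 mm, lying flat; the point is at its centre
- pad_mid (a point): bystander: pad of sticky notes, 76 x 76 x 14 mm; the point is at its centre
Things that resemble listed ones, but are neither listed nor needed, are in the scene too. Of the things that look like the projector, the larger one is meant.

How it is judged:
By the outcome, as a careful person would: the job done as asked, in the order asked, and still so for the second after the job is handed in, with the robot touching nothing.
It also fails if it takes over 51 s, if anything falls off the work surface, if the arm or the gripper's body presses on something with over 40 N, if the wrist force passes 120 N, or if a joint passes its speed limit or range.

## Working session

There is one attempt and no reset: what is moved stays moved. The work goes in short steps, Python scripts to look and compute and a tool call to move; the robot and the scene stay as the last step left them, time stands still between calls to the robot, and variables do not carry over. Pictures are saved under pics/ and viewed, on a budget of 10 in all, crops included, one or two more only if the job needs it, and the job is handed in when it is done.

Besides the shell and the picture viewer there is one more tool, called after "Emit:" as name(argument=value, ...), one argument or row to a line, values as JSON. jog_arm: Moves the arm, as the interface text tells. Its arguments: {"type":"object","properties":{"rows":{"type":"array","items":{"type":"object","properties":{"hand":{"type":"number"},"delta_pos":{"type":"array","items":{"type":"number","minimum":-1,"maximum":1}},"twist":{"type":"array","items":{"type":"number","minimum":-1,"maximum":1}}}}},"squeeze":{"type":"number"}},"required":["rows"]}

```bash
ls; mkdir -p pics; cat > h.py <<'E'
import numpy as np, cv2
from cell import env
def cam(name, st=None):
    c=env.get_calibration(name)
    K=np.array([[c['fx'],0,c['cx']],[0,c['fy'],c['cy']],[0,0,1.]]);D=np.array(c['D'],float)
    if 'pose' in c: T=np.array(c['pose'])
    else:
        W=np.eye(4);W[:3,:3]=st['tool_rot'];W[:3,3]=st['tcp_pos'];T=W@np.array(c['T_tool_cam'])
    return K,D,T
def proj(P,K,D,T):
    P=np.atleast_2d(P); q=(np.linalg.inv(T)@np.c_[P,np.ones(len(P))].T)[:3].T*[1,-1,-1]
    return cv2.projectPoints(q,np.zeros(3),np.zeros(3),K,D)[0][:,0]
def ray(uv,K,D,T,z):
    p=cv2.undistortPoints(np.array(uv,float).reshape(-1,1,2),K,D)[:,0]
    d=np.c_[p[:,0],-p[:,1],-np.ones(len(p))]@T[:3,:3].T
    return T[:3,3]+d*((z-T[2,3])/d[:,2])[:,None]
E
python3 - <<'E'
from h import *
st=env.state()
ims=[]
for n in ['scene','side','wrist']:
    im=env.read_camera(n);cv2.imwrite(f'pics/{n}0.png',im[...,::-1])
    ims.append(im)
    for o in ['cap_grip','cap_foot','projector','lens_mark','seal','tab_a','clip_tub_mid','usb_mid','eraser_mid','pad_mid']:
        print(n,o,[(np.round(d['position'],3).tolist(),round(d['conf'],2)) for d in env.recognise(o,n)][:4])
a=np.hstack([ims[0],ims[1]]);cv2.imwrite('pics/both0.png',cv2.resize(a,(800,300),interpolation=cv2.INTER_AREA)[...,::-1])
print(env.state()['clock'], env.state()['tcp_pos'],env.state()['tool_rot'], env.get_calibration('wrist'))
print(env.get_calibration('scene')['pose'],env.get_calibration('side')['pose'])
E
```

```text
pics
scene cap_grip [([0.518, -0.212, 0.018], 0.65)]
scene cap_foot [([0.52, -0.214, 0.018], 0.8)]
scene projector [([0.429, 0.585, 0.015], 0.68), ([0.47, 0.085, 0.06], 0.59)]
scene lens_mark [([0.475, 0.078, 0.061], 0.94), ([0.431, 0.591, 0.018], 0.68), ([0.571, 0.355, 0.01], 0.65)]
scene seal [([0.513, 0.145, 0.076], 0.58)]
scene tab_a []
scene clip_tub_mid [([0.514, 0.145, 0.074], 0.63), ([0.423, 0.337, 0.04], 0.54)]
scene usb_mid [([0.411, -0.072, 0.009], 0.53)]
scene eraser_mid [([0.542, -0.354, 0.009], 0.45)]
scene pad_mid [([0.571, 0.356, 0.009], 0.71), ([0.544, -0.351, 0.011], 0.47)]
side cap_grip [([0.526, -0.193, 0.015], 0.58)]
side cap_foot [([0.522, -0.198, 0.02], 0.63), ([0.572, 0.369, 0.007], 0.26)]
side projector [([0.457, 0.66, 0.042], 0.68), ([0.483, 0.168, 0.055], 0.67)]
side lens_mark [([0.456, 0.652, 0.041], 0.82), ([0.481, 0.169, 0.056], 0.66), ([0.573, 0.369, 0.007], 0.66)]
side seal []
side tab_a []
side clip_tub_mid [([0.428, 0.361, 0.039], 0.79)]
side usb_mid [([0.426, 0.36, 0.035], 0.36), ([0.518, -0.195, 0.02], 0.21)]
side eraser_mid []
side pad_mid [([0.57
[... 923 characters left out ...]
06e-01,
         7.92658633e-02],
       [ 9.99999395e-01, -1.09013292e-03, -1.49904872e-04,
        -1.93643177e-04],
       [ 1.93414025e-04,  3.08237482e-01, -9.51309423e-01,
        -1.43154084e-01],
       [ 0.00000000e+00,  0.00000000e+00,  0.00000000e+00,
         1.00000000e+00]])}
[[ 0.66122769  0.42591853 -0.61755271 -0.54133539]
 [-0.74998287  0.39443238 -0.5309885  -0.76728983]
 [ 0.01742495  0.81425825  0.58024122  1.03926244]
 [ 0.          0.          0.          1.        ]] [[-0.92306111  0.12730001 -0.36297782 -0.00291956]
 [-0.38448588 -0.33319344  0.86090228  1.35091846]
 [-0.01134896  0.93422526  0.35650296  0.57537767]
 [ 0.          0.          0.          1.        ]]
```

View pics/both0.png

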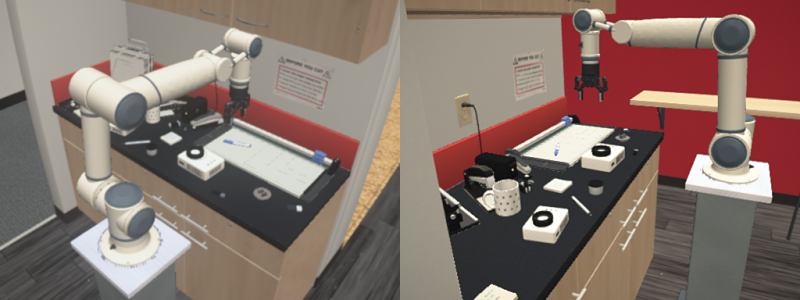

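View pics/wrist0.png

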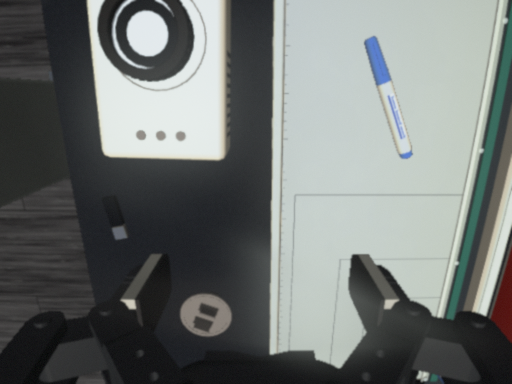

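Emit:
jog_arm(
  rows=[
    {"delta_pos": [0.3, -0.25, 0], "hand": 0},
    {"delta_pos": [0.65, -0.55, 0], "hand": 0},
    {"delta_pos": [1, -0.8, 0], "hand": 0},
    {"delta_pos": [1, -0.8, 0], "hand": 0},
    {"delta_pos": [1, -0.8, 0], "hand": 0},
    {"delta_pos": [1, -0.8, 0], "hand": 0},
  ],
  squeeze=20,
)

```text
$.rows[0]: bad value
```

```bash
python3 - <<'E'
from h import *
st=env.state(); print(st['clock'],st['tcp_pos'],np.abs(st['qvel']).max(),st['width'],st['ft_force'])
im=env.read_camera('wrist');cv2.imwrite('pics/w1.png',im[...,::-1]);np.save('w1.npy',{k:st[k] for k in('tcp_pos','tool_rot')},allow_pickle=True)
for o in['lens_mark','seal','projector']:print(o,[(np.round(d['position'],4),d['conf']) for d in env.recognise(o,'wrist')])
E
```

```text
1.65 [ 6.00025755e-01 -8.67957491e-06  2.31307129e-01] 0.002837962584080866 0.0857292495874255 [-0.35880566 -0.12086004  0.73159394]
lens_mark [(array([0.5089, 0.0976, 0.0597]), 0.81), (array([ 0.5255, -0.2055,  0.0193]), 0.18)]
seal []
projector [(array([0.5117, 0.1001, 0.0611]), 0.82)]
```

View pics/w1.png

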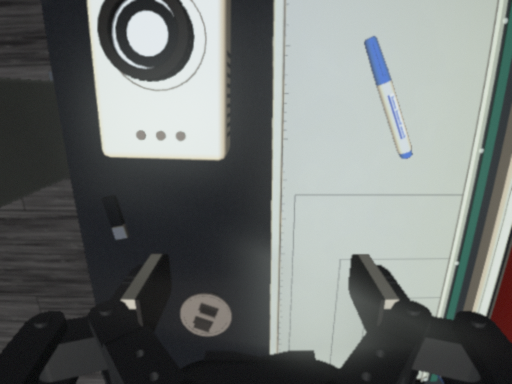

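Emit:
jog_arm(
  rows=[
    {"delta_pos": [0.3, -0.25, 0.0], "twist": [0, 0, 0], "hand": 0},
    {"delta_pos": [0.65, -0.55, 0], "twist": [0, 0, 0], "hand": 0},
    {"delta_pos": [1, -0.8, 0], "twist": [0, 0, 0], "hand": 0},
    {"delta_pos": [1, -0.8, 0], "twist": [0, 0, 0], "hand": 0},
    {"delta_pos": [1, -0.8, 0], "twist": [0, 0, 0], "hand": 0},
    {"delta_pos": [1, -0.8, 0], "twist": [0, 0, 0], "hand": 0},
  ],
  squeeze=20,
)

```text
clock: 2.6
tcp_pos: [0.5046, 0.1191, 0.2311]
tool_rot: [[0.001, 1.0, -0.0], [1.0, -0.001, -0.0], [-0.0, -0.0, -1.0]]
ft_force: [-0.3, 0.3, -1.0]
width: 0.0854
```

```bash
python3 - <<'E'
from h import *
st=env.state(); print(st['clock'],st['tcp_pos'],np.abs(st['qvel']).max())
im=env.read_camera('wrist');cv2.imwrite('pics/w2.png',cv2.resize(im,(768,576),interpolation=cv2.INTER_CUBIC)[...,::-1]);cv2.imwrite('pics/w2r.png',im[...,::-1]);np.savez('w2.npz',tcp_pos=st['tcp_pos'],tool_rot=st['tool_rot'])
for o in['lens_mark','seal','projector']:print(o,[(np.round(d['position'],4),d['conf']) for d in env.recognise(o,'wrist')])
E
```

```text
2.6 [0.50456396 0.11912289 0.23106395] 0.005491452529187878
lens_mark [(array([0.5038, 0.1164, 0.0591]), 0.68)]
seal [(array([0.5019, 0.1351, 0.0729]), 0.98)]
projector [(array([0.5048, 0.1192, 0.0583]), 0.71)]
```

View pics/w2.png

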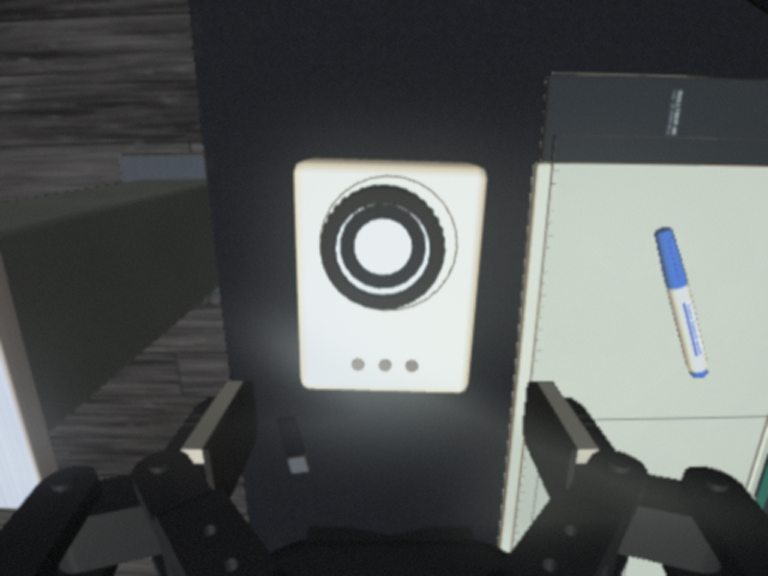

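```bash
cat > fit.py <<'E'
from h import *
from scipy.optimize import least_squares
im=cv2.imread('pics/w2r.png',0); d=np.load('w2.npz'); K,D,T=cam('wrist',d)
S=4; big=cv2.resize(im,None,fx=S,fy=S,interpolation=cv2.INTER_CUBIC)
reg=np.zeros_like(big); cv2.circle(reg,(int(255*S),int(164*S)),int(50*S),255,-1)
m=((big<110)&(reg>0)).astype(np.uint8)
m=cv2.morphologyEx(m,cv2.MORPH_OPEN,np.ones((15,15)))   # drops the thin printed ring
cs,hi=cv2.findContours(m,cv2.RETR_CCOMP,cv2.CHAIN_APPROX_NONE)
for c,h in zip(cs,hi[0]):
    if len(c)>200: print(len(c),h[3],np.array(cv2.fitEllipse(c)[0])/S,np.array(cv2.fitEllipse(c)[1])/S/2)
out=max(cs,key=cv2.contourArea)
a=np.linspace(0,2*np.pi,180,endpoint=False);C=np.c_[np.cos(a),np.sin(a),0*a]
toS=lambda p:((p+.5)*S-.5)
def hull(x):
    P=np.r_[C*.04+[x[0],x[1],x[2]],C*.04+[x[0],x[1],.06]]
    return cv2.convexHull(toS(proj(P,K,D,T)).astype(np.float32))
pts=out[::6,0].astype(float)
f=lambda x:[cv2.pointPolygonTest(hull(x),tuple(p),True)/S for p in pts]
r=least_squares(f,[.503,.135,.09],diff_step=1e-3,loss='soft_l1')
print('silhouette',r.x,np.std(r.fun))
holes=[c for c,h in zip(cs,hi[0]) if h[3]>=0 and len(c)>200]
if holes:
    inn=max(holes,key=cv2.contourArea);q=inn[::6,0].astype(float)
    g=lambda x:[cv2.pointPolygonTest(toS(proj(C*.03+x,K,D,T)).astype(np.float32),tuple(p),True)/S for p in q]
    r2=least_squares(g,r.x,diff_step=1e-3,loss='soft_l1');print('mouth',r2.x,np.std(r2.fun))
# projector corners (768 px picture /1.5), top edges z=.06
print(ray(np.array([[295,161],[487,169],[470,391],[301,388]])/1.5,K,D,T,.06))
# printed ring thin circle: x right 457, left ~ ?, top 176
print(ray(np.array([[457,245],[388,176],[408,309]])/1.5,K,D,T,.06))
E
python3 fit.py
```

```text
947 -1 [254.95518494 164.61836243] [40.79109955 40.98350906]
449 0 [255.21258545 164.36997986] [19.4826889  19.88742065]
1112 0 [255.06539917 165.33653259] [29.75722122 30.33773422]
silhouette [0.4995395  0.13213585 0.07614112] 0.2812878825903653
mouth [ 0.49726088  0.09874769 -0.08751839] 0.11030506740994682
[[0.44305885 0.18743939 0.06      ]
 [0.56828503 0.18235462 0.06      ]
 [0.56577096 0.01887229 0.06      ]
 [0.43735186 0.02142394 0.06      ]]
[[0.55074605 0.13170603 0.06      ]
 [0.50356456 0.17772487 0.06      ]
 [0.51775538 0.08518411 0.06      ]]
```

Emit:
jog_arm(
  rows=[
    {"delta_pos": [-0.25, 0.05, 0], "twist": [0, 0, -0.33], "hand": 0},
    {"delta_pos": [-0.5, 0.1, 0], "twist": [0, 0, -0.66], "hand": 0},
    {"delta_pos": [-0.6, 0.1, 0], "twist": [0, 0, -1], "hand": 0},
    {"delta_pos": [-0.6, 0.1, 0], "twist": [0, 0, -1], "hand": 0},
    {"delta_pos": [-0.6, 0.1, 0], "twist": [0, 0, -1], "hand": 0},
  ],
)

```text
clock: 3.42
tcp_pos: [0.5161, 0.0482, 0.2312]
tool_rot: [[-0.497, 0.868, -0.0], [0.868, 0.497, 0.0], [0.0, 0.0, -1.0]]
ft_force: [0.1, 0.1, -0.0]
width: 0.0852
```

```bash
cat > fit2.py <<'E'
from h import *
from scipy.optimize import least_squares
st=env.state(); im=env.read_camera('wrist');cv2.imwrite('pics/w3r.png',im[...,::-1]);np.savez('w3.npz',tcp_pos=st['tcp_pos'],tool_rot=st['tool_rot'])
print(st['clock'],st['tcp_pos'],np.abs(st['qvel']).max())
S=4;a=np.linspace(0,2*np.pi,180,endpoint=False);C=np.c_[np.cos(a),np.sin(a),0*a];toS=lambda p:((p+.5)*S-.5)
views=[]
for n in('w2','w3'):
    im=cv2.imread(f'pics/{n}r.png',0);cam_=cam('wrist',np.load(n+'.npz'))
    c0=proj([[.4995,.133,.078]],*cam_)[0];print(n,c0)
    big=cv2.resize(im,None,fx=S,fy=S,interpolation=cv2.INTER_CUBIC);reg=np.zeros_like(big);cv2.circle(reg,tuple(int(v) for v in toS(c0)),50*S,255,-1)
    m=cv2.morphologyEx(((big<110)&(reg>0)).astype(np.uint8),cv2.MORPH_OPEN,np.ones((15,15)))
    cs,_=cv2.findContours(m,cv2.RETR_EXTERNAL,cv2.CHAIN_APPROX_NONE)
    o=max(cs,key=cv2.contourArea);print(np.array(cv2.fitEllipse(o)[0])/S,np.array(cv2.fitEllipse(o)[1])/S/2)
    views.append((o[::6,0].astype(float),cam_))
def f(x,vs):
    P=np.r_[C*.04+[x[0],x[1],x[2]],C*.04+[x[0],x[1],.06]]
    return np.concatenate([[cv2.pointPolygonTest(cv2.convexHull(toS(proj(P,*c)).astype(np.float32)),tuple(p),True)/S for p in pts] for pts,c in vs])
for vs in(views[1:],views):
    r=least_squares(f,[.5,.133,.08],diff_step=1e-3,loss='soft_l1',args=(vs,));print(r.x,np.std(r.fun))
for h in(.08,.088,.096):
    r=least_squares(lambda x:f([*x,h],views),[.5,.133],diff_step=1e-3,loss='soft_l1');print(h,r.x,np.std(r.fun))
for o in('cap_grip','cap_foot','tab_a'):print(o,[(np.round(d['position'],4),d['conf']) for d in env.recognise(o,'wrist')])
E
python3 fit2.py
```

```text
3.425 [0.51605946 0.04824088 0.23124109] 0.01425656553383099
w2 [254.30310545 165.96413058]
[254.95518494 164.61836243] [40.79109955 40.98350906]
w3 [290.1277051  92.8611756]
[290.99838257  90.92576599] [43.53684998 46.01607132]
[0.49973563 0.13383873 0.07660133] 0.27258449511325056
[0.49966023 0.13329182 0.07808213] 0.51626482952617
0.08 [0.49959762 0.1333195 ] 0.39704711184598007
0.088 [0.49961927 0.13318277] 0.8216314884055671
0.096 [0.49993874 0.13300177] 1.8260353794854334
cap_grip [(array([ 0.529 , -0.2067,  0.0191]), 0.77)]
cap_foot [(array([ 0.5293, -0.2063,  0.0146]), 0.88)]
tab_a [(array([ 0.5318, -0.198 ,  0.0276]), 0.72), (array([ 0.5249, -0.2255,  0.0232]), 0.69)]
```

Emit:
jog_arm(
  rows=[
    {"delta_pos": [-0.4, -0.2, 0], "twist": [0, 0, -0.33], "hand": 0},
    {"delta_pos": [-0.8, -0.4, 0], "twist": [0, 0, -0.66], "hand": 0},
    {"delta_pos": [-1, -0.5, 0], "twist": [0, 0, -1], "hand": 0},
    {"delta_pos": [-1, -0.5, 0], "twist": [0, 0, -1], "hand": 0},
  ],
)

```text
clock: 4.12
tcp_pos: [0.524, -0.0872, 0.231]
tool_rot: [[-0.864, 0.503, -0.0], [0.503, 0.864, -0.0], [0.0, -0.0, -1.0]]
ft_force: [0.7, 0.4, -0.6]
width: 0.0855
```

Emit:
jog_arm(
  rows=[
    {"delta_pos": [-0.4, -0.4, 0.2], "twist": [0, 0, -0.3], "hand": 0},
    {"delta_pos": [-0.6, -0.8, 0.4], "twist": [0, 0, -0.4], "hand": 0},
    {"delta_pos": [-0.6, -0.9, 0.6], "twist": [0, 0, -0.4], "hand": 0},
    {"delta_pos": [-0.6, -0.9, 0.6], "twist": [0, 0, -0.4], "hand": 0},
    {"delta_pos": [-0.6, -0.9, 0.6], "twist": [0, 0, -0.4], "hand": 0},
  ],
)

```text
clock: 4.75
tcp_pos: [0.5332, -0.214, 0.1607]
tool_rot: [[-0.951, 0.309, 0.002], [0.309, 0.951, 0.0], [-0.002, 0.001, -1.0]]
ft_force: [1.6, -0.1, 0.3]
width: 0.0853
```

```bash
python3 - <<'E'
from h import *
st=env.state(); im=env.read_camera('wrist');cv2.imwrite('pics/w4r.png',im[...,::-1]);np.savez('w4.npz',tcp_pos=st['tcp_pos'],tool_rot=st['tool_rot'])
cv2.imwrite('pics/w4.png',cv2.resize(im,(768,576),interpolation=cv2.INTER_CUBIC)[...,::-1])
print(st['clock'],st['tcp_pos'],np.abs(st['qvel']).max(),st['tool_rot'],proj([[.528,-.208,.017]],*cam('wrist',st)),st['joint_positions'])
for o in('cap_grip','cap_foot','tab_a'):print(o,[(np.round(d['position'],4),d['conf']) for d in env.recognise(o,'wrist')])
E
```

```text
4.75 [ 0.53320727 -0.21400051  0.16067918] 0.014808793005084456 [[-9.51076718e-01  3.08950326e-01  1.66483320e-03]
 [ 3.08950776e-01  9.51078029e-01  1.35509543e-05]
 [-1.57919970e-03  5.27239504e-04 -9.99998614e-01]] [[263.47992505 175.22145975]] [-4.41307194e-01  1.84719540e-02  1.43058236e+00  7.28600082e-04
  1.69103876e+00 -1.69792595e+00]
cap_grip [(array([ 0.5226, -0.2104,  0.0184]), 0.97)]
cap_foot [(array([ 0.5203, -0.2129,  0.0154]), 0.85)]
tab_a [(array([ 0.4162, -0.0846,  0.01  ]), 0.71)]
```

View pics/w4.png

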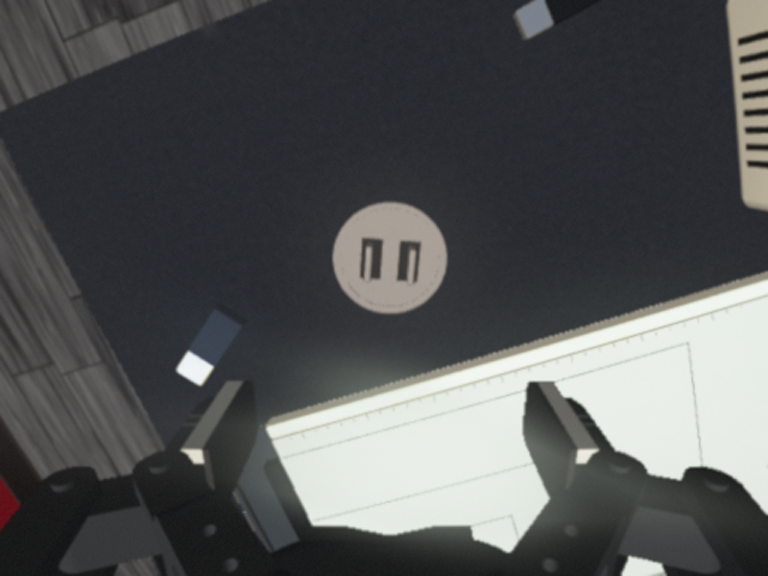

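```bash
python3 - <<'E'
from h import *
from scipy.optimize import least_squares
im=cv2.imread('pics/w4r.png',0);c=cam('wrist',np.load('w4.npz'));S=4
big=cv2.resize(im,None,fx=S,fy=S,interpolation=cv2.INTER_CUBIC);reg=np.zeros_like(big);cv2.circle(reg,(260*S,172*S),50*S,255,-1)
m=((big>95)&(reg>0)).astype(np.uint8);cs,_=cv2.findContours(m,cv2.RETR_EXTERNAL,cv2.CHAIN_APPROX_NONE)
o=max(cs,key=cv2.contourArea);pts=o[::6,0].astype(float);print(np.array(cv2.fitEllipse(o)[0])/S,np.array(cv2.fitEllipse(o)[1])/S/2)
a=np.linspace(0,2*np.pi,180,endpoint=False);C=np.c_[np.cos(a),np.sin(a),0*a]
f=lambda x:[cv2.pointPolygonTest((((proj(C*.036+[*x[:2],.017],*c)+.5)*S-.5)).astype(np.float32),tuple(p),True)/S for p in pts]
r=least_squares(f,[.528,-.208],diff_step=1e-3,loss='soft_l1');print(r.x,np.std(r.fun),np.mean(r.fun))
t=ray(np.array([[371.5,258.5],[409,261.5],[361,258],[382,259],[398.5,260.5],[419.5,262.5]])/1.5,*c,.017);print(t,t[:2].mean(0))
d=t[1]-t[0];print(np.degrees(np.arctan2(d[1],d[0])))
st=env.state();print(st['tcp_pos'],'delta tool',(np.array([*r.x,.017])-st['tcp_pos'])@st['tool_rot'])
E
```

```text
[259.86187744 171.83000183] [37.23879623 38.13909149]
[ 0.52458607 -0.2108763 ] 0.108672816608191 -0.09720612769652534
[[ 0.52071972 -0.22135606  0.017     ]
 [ 0.52985327 -0.19946261  0.017     ]
 [ 0.51837373 -0.22754249  0.017     ]
 [ 0.52306569 -0.21516649  0.017     ]
 [ 0.52719435 -0.20557139  0.017     ]
 [ 0.53251549 -0.19334339  0.017     ]] [ 0.52528649 -0.21040933  0.017     ]
67.35499901373905
[ 0.53328334 -0.21453511  0.16101597] delta tool [0.00978338 0.00082222 0.14399041]
```

Emit:
jog_arm(
  rows=[
    {"delta_pos": [0.08, 0.01, 0.3], "twist": [0, 0, 0.15], "hand": 0.5},
    {"delta_pos": [0.08, 0.01, 0.6], "twist": [0, 0, 0.15], "hand": 0.5},
    {"delta_pos": [0.08, 0.01, 0.9], "twist": [0, 0, 0.15], "hand": 0.5},
    {"delta_pos": [0.08, 0.01, 0.9], "twist": [0, 0, 0.15], "hand": 0.5},
    {"delta_pos": [0.08, 0.01, 0.9], "twist": [0, 0, 0.15], "hand": 0.5},
  ],
)

```text
clock: 5.58
tcp_pos: [0.5246, -0.2114, 0.0534]
tool_rot: [[-0.924, 0.382, 0.002], [0.382, 0.924, -0.001], [-0.003, -0.0, -1.0]]
ft_force: [0.6, 0.5, 0.7]
width: 0.0428
```

```bash
python3 - <<'E'
from h import *
st=env.state(); im=env.read_camera('wrist')
cv2.imwrite('pics/w5.png',cv2.resize(im,(768,576),interpolation=cv2.INTER_CUBIC)[...,::-1])
print(st['clock'],st['tcp_pos'],st['tool_rot'],st['width'],(np.array([.5247,-.2108,.017])-st['tcp_pos'])@st['tool_rot'],st['ft_force'])
E
```

```text
5.575 [ 0.52464404 -0.21143794  0.05338536] [[-9.24009058e-01  3.82363477e-01  2.33051968e-03]
 [ 3.82362048e-01  9.24011994e-01 -1.04832011e-03]
 [-2.55426746e-03 -7.75549970e-05 -9.99996735e-01]] 0.04281077727989116 [0.00028516 0.00061369 0.0363847 ] [0.63967419 0.46801307 0.69214196]
```

View pics/w5.png

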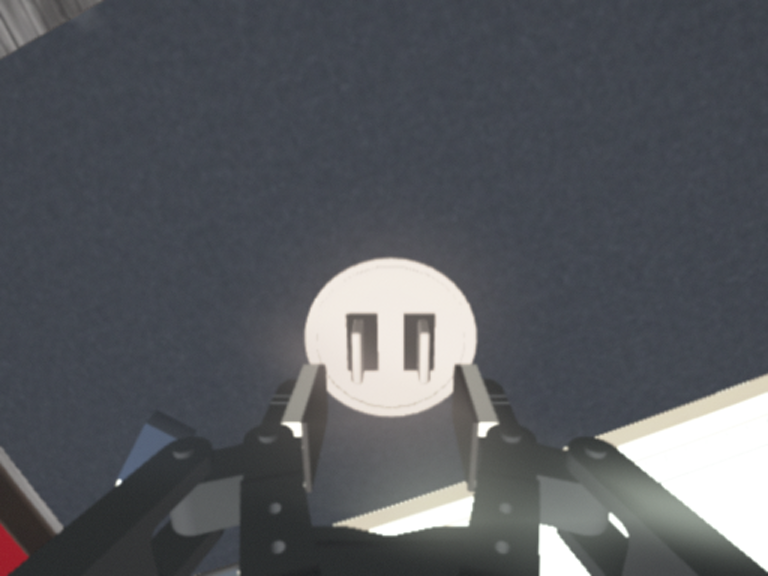

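Emit:
jog_arm(
  rows=[
    {"delta_pos": [0, 0.005, 0.12], "twist": [0, 0, 0], "hand": 0.5},
    {"delta_pos": [0, 0.005, 0.24], "twist": [0, 0, 0], "hand": 0.5},
    {"delta_pos": [0, 0.005, 0.285], "twist": [0, 0, 0], "hand": 0.5},
    {"delta_pos": [0, 0.005, 0.285], "twist": [0, 0, 0], "hand": 0.5},
    {"delta_pos": [0, 0.005, 0.285], "twist": [0, 0, 0], "hand": 0.5},
  ],
)

```text
clock: 6.25
tcp_pos: [0.5239, -0.2108, 0.0171]
tool_rot: [[-0.924, 0.383, 0.0], [0.383, 0.924, -0.0], [-0.0, 0.0, -1.0]]
ft_force: [-0.1, -1.3, 0.0]
width: 0.0426
```

Emit:
jog_arm(
  rows=[
    {"delta_pos": [0, 0, 0.01], "twist": [0, 0, 0], "hand": 0.5},
    {"delta_pos": [0, 0, 0.01], "twist": [0, 0, 0], "hand": 0.5},
  ],
)

```text
clock: 6.5
tcp_pos: [0.5239, -0.2108, 0.0158]
tool_rot: [[-0.924, 0.383, -0.0], [0.383, 0.924, -0.0], [0.0, -0.0, -1.0]]
ft_force: [0.8, -0.4, 0.3]
width: 0.0426
```

Emit:
jog_arm(
  rows=[
    {"delta_pos": [0, 0, 0.01], "twist": [0, 0, 0], "hand": 0.5},
    {"delta_pos": [0, 0, 0.01], "twist": [0, 0, 0], "hand": 0.5},
  ],
)

```text
clock: 6.75
tcp_pos: [0.524, -0.2109, 0.0152]
tool_rot: [[-0.924, 0.383, 0.0], [0.383, 0.924, -0.0], [-0.0, -0.0, -1.0]]
ft_force: [-1.9, 0.6, 3.5]
width: 0.0425
```

Emit:
jog_arm(
  rows=[
    {"delta_pos": [0, 0, -0.022], "twist": [0, 0, 0], "hand": 0.5},
    {"delta_pos": [0, 0, -0.022], "twist": [0, 0, 0], "hand": 0.6},
    {"delta_pos": [0, 0, -0.022], "twist": [0, 0, 0], "hand": 0.9},
    {"delta_pos": [0, 0, -0.022], "twist": [0, 0, 0], "hand": 0.9},
    {"delta_pos": [0, 0, -0.022], "twist": [0, 0, 0], "hand": 0.9},
    {"delta_pos": [0, 0, -0.022], "twist": [0, 0, 0], "hand": 0.9},
    {"delta_pos": [0, 0, -0.022], "twist": [0, 0, 0], "hand": 0.9},
  ],
  squeeze=30,
)

```text
clock: 7.62
tcp_pos: [0.5243, -0.2109, 0.0181]
tool_rot: [[-0.924, 0.383, 0.001], [0.383, 0.924, -0.0], [-0.001, -0.0, -1.0]]
ft_force: [-1.3, 0.4, 5.2]
width: 0.018
```

Emit:
jog_arm(
  rows=[
    {"delta_pos": [0, 0, -0.05], "twist": [0, 0, 0], "hand": 0.9},
    {"delta_pos": [0, 0, -0.2], "twist": [0, 0, 0], "hand": 0.9},
    {"delta_pos": [0, 0, -0.4], "twist": [0, 0, 0], "hand": 0.9},
    {"delta_pos": [0, 0, -0.7], "twist": [0, 0, 0], "hand": 0.9},
    {"delta_pos": [0, 0, -1], "twist": [0, 0, 0], "hand": 0.9},
    {"delta_pos": [0, 0, -1], "twist": [0, 0, 0], "hand": 0.9},
  ],
)

```text
clock: 8.38
tcp_pos: [0.5256, -0.2116, 0.1425]
tool_rot: [[-0.924, 0.383, 0.007], [0.383, 0.924, -0.003], [-0.008, -0.0, -1.0]]
ft_force: [0.3, -0.7, -0.1]
width: 0.0185
```

```bash
python3 - <<'E'
from h import *
st=env.state(); im=env.read_camera('wrist')
cv2.imwrite('pics/w6.png',im[150:,60:460,::-1])
print(st['clock'],st['tcp_pos'],st['tool_rot'],st['width'],st['ft_force'],st['moment'],st['joint_positions'])
E
```

```text
8.375 [ 0.52563555 -0.21160004  0.14250961] [[-9.23855430e-01  3.82673134e-01  7.23997177e-03]
 [ 3.82658056e-01  9.23883716e-01 -3.41922585e-03]
 [-7.99733790e-03 -3.88436846e-04 -9.99967945e-01]] 0.01849114904760153 [ 0.29956319 -0.72876518 -0.11300434] [-0.03023644  0.0097633   0.10001479] [-4.42759227e-01 -5.49257501e-03  1.48679346e+00  1.23729601e-05
  1.65228493e+00 -1.62086808e+00]
```

View pics/w6.png

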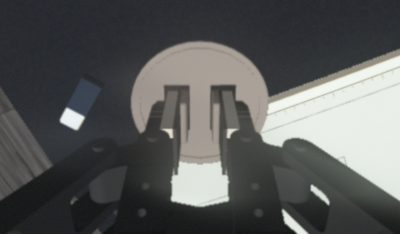

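Emit:
jog_arm(
  rows=[
    {"delta_pos": [0.12, 0.25, 0], "twist": [0, 0, 0], "hand": 0.9},
    {"delta_pos": [0.27, 0.55, 0], "twist": [0, 0, 0], "hand": 0.9},
    {"delta_pos": [0.43, 0.86, 0], "twist": [0, 0, 0], "hand": 0.9},
  ],
)

```text
clock: 8.8
tcp_pos: [0.5147, -0.0946, 0.1356]
tool_rot: [[-0.924, 0.383, -0.003], [0.383, 0.924, 0.001], [0.003, -0.0, -1.0]]
ft_force: [-0.3, 0.2, -1.2]
width: 0.0182
```

Emit:
jog_arm(
  rows=[
    {"delta_pos": [0.15, 0.3, 0], "twist": [0, 0, 0], "hand": 0.9},
    {"delta_pos": [0.3, 0.6, 0], "twist": [0, 0, 0], "hand": 0.9},
    {"delta_pos": [0.43, 0.86, 0], "twist": [0, 0, 0], "hand": 0.9},
  ],
)

```text
clock: 9.18
tcp_pos: [0.5065, 0.0208, 0.1358]
tool_rot: [[-0.924, 0.382, -0.003], [0.382, 0.924, 0.0], [0.002, -0.001, -1.0]]
ft_force: [0.9, -0.6, -1.1]
width: 0.0182
```

Emit:
jog_arm(
  rows=[
    {"delta_pos": [0.15, 0.3, 0], "twist": [0, 0, 0], "hand": 0.9},
    {"delta_pos": [0.3, 0.6, 0], "twist": [0, 0, 0], "hand": 0.9},
    {"delta_pos": [0.4, 0.8, 0], "twist": [0, 0, 0], "hand": 0.9},
    {"delta_pos": [0.43, 0.86, 0], "twist": [0, 0, 0], "hand": 0.9},
    {"delta_pos": [0.43, 0.86, 0], "twist": [0, 0, 0], "hand": 0.9},
    {"delta_pos": [0.43, 0.86, 0], "twist": [0, 0, 0], "hand": 0.9},
  ],
)

```text
clock: 9.93
tcp_pos: [0.4993, 0.1335, 0.1369]
tool_rot: [[-0.923, 0.384, -0.001], [0.384, 0.923, -0.001], [0.0, -0.001, -1.0]]
ft_force: [0.5, -0.3, 0.4]
width: 0.0185
```

```bash
python3 - <<'E'
from h import *
st=env.state(); im=env.read_camera('wrist')
print(st['clock'],st['tcp_pos'],st['tool_rot'],st['width'],st['ft_force'],(np.array([.4997,.1333,.08])-st['tcp_pos'])@st['tool_rot']/.12)
cv2.imwrite('pics/w7.png',cv2.resize(im,(768,576))[...,::-1]);cv2.imwrite('pics/w7r.png',im[...,::-1]);np.savez('w7.npz',tcp_pos=st['tcp_pos'],tool_rot=st['tool_rot'])
E
```

```text
9.925 [0.49933837 0.1334853  0.13693959] [[-9.23470515e-01  3.83668943e-01 -5.91188303e-04]
 [ 3.83669265e-01  9.23470383e-01 -5.88180703e-04]
 [ 3.20278220e-04 -7.69988318e-04 -9.99999652e-01]] 0.01852723380327679 [ 0.50692548 -0.33567836  0.39778664] [-3.52738099e-03  9.55429050e-05  4.74495507e-01]
```

View pics/w7.png

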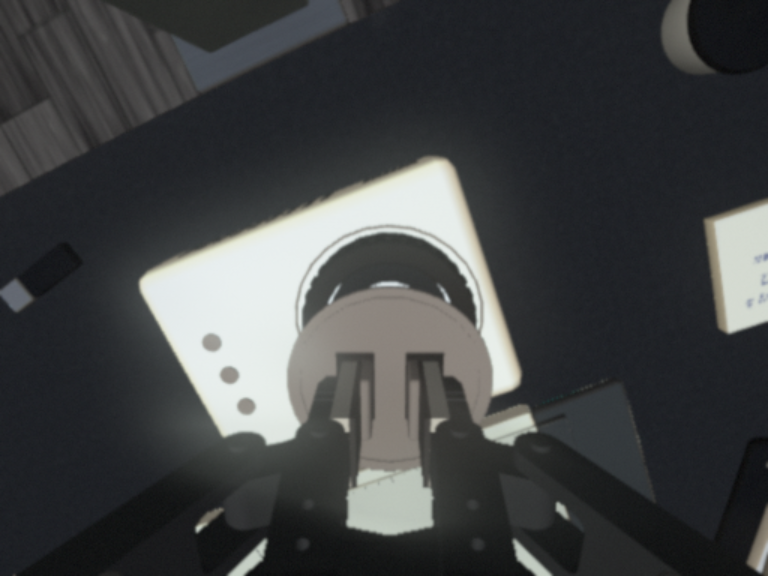

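Emit:
jog_arm(
  rows=[
    {"delta_pos": [0, 0, 0.1], "twist": [0, 0, 0], "hand": 0.9},
    {"delta_pos": [0, 0, 0.2], "twist": [0, 0, 0], "hand": 0.9},
    {"delta_pos": [0, 0, 0.28], "twist": [0, 0, 0], "hand": 0.9},
    {"delta_pos": [0, 0, 0.28], "twist": [0, 0, 0], "hand": 0.9},
    {"delta_pos": [0, 0, 0.28], "twist": [0, 0, 0], "hand": 0.9},
  ],
)

```text
clock: 10.6
tcp_pos: [0.4994, 0.1345, 0.1039]
tool_rot: [[-0.924, 0.383, 0.0], [0.383, 0.924, 0.0], [-0.0, 0.0, -1.0]]
ft_force: [0.5, 0.1, -0.4]
width: 0.0183
```

Emit:
jog_arm(
  rows=[
    {"delta_pos": [0, 0, 0.02], "twist": [0, 0, 0], "hand": 0.9},
    {"delta_pos": [0, 0, 0.03], "twist": [0, 0, 0], "hand": 0.9},
    {"delta_pos": [0, 0, 0.03], "twist": [0, 0, 0], "hand": 0.9},
  ],
)

```text
clock: 10.98
tcp_pos: [0.4993, 0.1345, 0.1001]
tool_rot: [[-0.924, 0.383, -0.0], [0.383, 0.924, -0.0], [0.0, -0.0, -1.0]]
ft_force: [-0.9, 1.1, -0.9]
width: 0.0183
```

Emit:
jog_arm(
  rows=[
    {"delta_pos": [-0.007, -0.008, 0.015], "twist": [0, 0, 0], "hand": 0.9},
    {"delta_pos": [-0.007, -0.008, 0.03], "twist": [0, 0, 0], "hand": 0.9},
    {"delta_pos": [-0.007, -0.008, 0.03], "twist": [0, 0, 0], "hand": 0.9},
  ],
)

```text
clock: 11.35
tcp_pos: [0.4996, 0.1332, 0.0962]
tool_rot: [[-0.924, 0.383, -0.0], [0.383, 0.924, -0.0], [0.0, -0.0, -1.0]]
ft_force: [0.7, 0.1, -0.4]
width: 0.0184
```

Emit:
jog_arm(
  rows=[
    {"delta_pos": [0, 0, 0.015], "twist": [0, 0, 0], "hand": 0.9},
    {"delta_pos": [0, 0, 0.015], "twist": [0, 0, 0], "hand": 0.9},
  ],
)

```text
clock: 11.6
tcp_pos: [0.4996, 0.1333, 0.0945]
tool_rot: [[-0.924, 0.383, -0.0], [0.383, 0.924, -0.0], [0.0, -0.0, -1.0]]
ft_force: [-0.4, -0.8, -0.9]
width: 0.0183
```

Emit:
jog_arm(
  rows=[
    {"delta_pos": [0, 0, 0.015], "twist": [0, 0, 0], "hand": 0.9},
    {"delta_pos": [0, 0, 0.015], "twist": [0, 0, 0], "hand": 0.9},
  ],
)

```text
clock: 11.85
tcp_pos: [0.4997, 0.1333, 0.0927]
tool_rot: [[-0.924, 0.383, -0.0], [0.383, 0.924, -0.0], [0.0, -0.0, -1.0]]
ft_force: [-0.2, -0.4, -0.4]
width: 0.0182
```

Emit:
jog_arm(
  rows=[
    {"delta_pos": [0, 0, 0.013], "twist": [0, 0, 0], "hand": 0.9},
    {"delta_pos": [0, 0, 0.013], "twist": [0, 0, 0], "hand": 0.9},
  ],
)

```text
clock: 12.1
tcp_pos: [0.4998, 0.1333, 0.0915]
tool_rot: [[-0.924, 0.383, 0.0], [0.383, 0.924, 0.0], [-0.0, 0.0, -1.0]]
ft_force: [0.1, 0.3, -0.4]
width: 0.0182
```

Emit:
jog_arm(
  rows=[
    {"delta_pos": [0, 0, 0.013], "twist": [0, 0, 0], "hand": 0.9},
    {"delta_pos": [0, 0, 0.013], "twist": [0, 0, 0], "hand": 0.9},
  ],
)

```text
clock: 12.35
tcp_pos: [0.4999, 0.1333, 0.0905]
tool_rot: [[-0.924, 0.383, 0.001], [0.383, 0.924, 0.0], [-0.001, 0.0, -1.0]]
ft_force: [-1.5, -0.0, 5.0]
width: 0.0184
```

Emit:
jog_arm(
  rows=[
    {"delta_pos": [0, 0, 0.01], "twist": [0, 0, 0], "hand": 0.9},
    {"delta_pos": [0, 0, 0.01], "twist": [0, 0, 0], "hand": 0.9},
  ],
)

```text
clock: 12.6
tcp_pos: [0.4999, 0.1333, 0.0895]
tool_rot: [[-0.924, 0.383, 0.001], [0.383, 0.924, 0.0], [-0.001, 0.0, -1.0]]
ft_force: [-2.8, -0.3, 6.6]
width: 0.018
```

Emit:
jog_arm(
  rows=[
    {"delta_pos": [0.012, -0.005, 0], "twist": [0, 0, 0], "hand": 0.9},
    {"delta_pos": [0.012, -0.005, 0], "twist": [0, 0, 0], "hand": 0.9},
  ],
)

```text
clock: 12.85
tcp_pos: [0.4997, 0.1333, 0.0901]
tool_rot: [[-0.924, 0.383, 0.004], [0.383, 0.924, 0.0], [-0.004, 0.002, -1.0]]
ft_force: [2.0, -1.1, 5.6]
width: 0.0182
```

Emit:
jog_arm(
  rows=[
    {"delta_pos": [0, 0, 0.008], "twist": [0, 0, 0], "hand": 0.9},
    {"delta_pos": [0, 0, 0.008], "twist": [0, 0, 0], "hand": 0.9},
  ],
)

```text
clock: 13.1
tcp_pos: [0.4997, 0.1333, 0.0894]
tool_rot: [[-0.924, 0.383, 0.005], [0.383, 0.924, 0.0], [-0.004, 0.002, -1.0]]
ft_force: [1.0, -0.9, 7.5]
width: 0.0182
```

```bash
python3 - <<'E'
from h import *
for n in('side','scene','side','wrist'):
    st=env.state(); im=env.read_camera(n); cv2.imwrite(f'pics/x_{n}.png',im[...,::-1]); print(np.round(st['ft_force'],1),np.round(st['moment'],2),np.round(st['tcp_pos'],4))
    if n!='wrist': print(n,proj([[.4997,.1333,.08]],*cam(n)))
E
```

```text
[ 1.  -0.9  7.5] [-0.13 -0.21 -0.01] [0.4997 0.1333 0.0894]
side [[257.08239    190.23934461]]
[ 1.4 -1.4  6.7] [-0.16 -0.17  0.02] [0.4997 0.1333 0.0894]
scene [[249.19021925 191.95302795]]
[ 2.2 -0.5  5.9] [-0.06 -0.16 -0.06] [0.4997 0.1333 0.0894]
side [[257.08239    190.23934461]]
[ 1.2 -0.9  6.9] [-0.09 -0.22  0.01] [0.4997 0.1333 0.0894]
```

```bash
python3 - <<'E'
import cv2,numpy as np
a=cv2.imread('pics/x_side.png')[150:230,217:297];b=cv2.imread('pics/x_scene.png')[152:232,209:289];c=cv2.imread('pics/x_wrist.png')[120:384,80:440]
r=lambda i,w,h:cv2.resize(i,(w,h),interpolation=cv2.INTER_CUBIC)
cv2.imwrite('pics/x.png',np.hstack([np.vstack([r(a,300,300),r(b,300,300)]),r(c,500,367*600//600) if 0 else cv2.copyMakeBorder(r(c,500,367),0,233,0,0,cv2.BORDER_CONSTANT)]))
E
```

```text
(no output)
```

View pics/x.png

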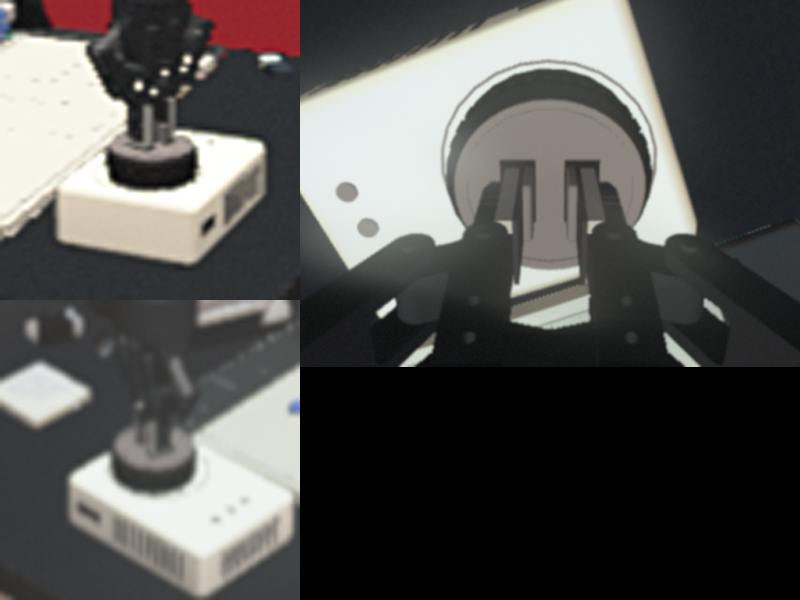

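Emit:
jog_arm(
  rows=[
    {"delta_pos": [-0.005, 0.002, 0.008], "twist": [0, 0, 0], "hand": 0.9},
    {"delta_pos": [-0.005, 0.002, 0.008], "twist": [0, 0, 0], "hand": 0.9},
  ],
)

```text
clock: 13.55
tcp_pos: [0.4998, 0.1333, 0.0885]
tool_rot: [[-0.924, 0.383, 0.003], [0.383, 0.924, 0.0], [-0.003, 0.002, -1.0]]
ft_force: [-1.6, -0.8, 9.0]
width: 0.0182
```

Emit:
jog_arm(
  rows=[
    {"delta_pos": [0, 0, 0.008], "twist": [0, 0, 0], "hand": 0.9},
    {"delta_pos": [0, 0, 0.008], "twist": [0, 0, 0], "hand": 0.9},
  ],
)

```text
clock: 13.8
tcp_pos: [0.4998, 0.1333, 0.0879]
tool_rot: [[-0.924, 0.383, 0.003], [0.383, 0.924, 0.0], [-0.003, 0.002, -1.0]]
ft_force: [-2.1, -0.6, 9.9]
width: 0.0181
```

Emit:
jog_arm(
  rows=[
    {"delta_pos": [0, 0, 0.006], "twist": [0, 0, 0], "hand": 0.9},
    {"delta_pos": [0, 0, 0.006], "twist": [0, 0, 0], "hand": 0.9},
    {"delta_pos": [0, 0, 0.008], "twist": [0, 0, 0], "hand": 0.76},
    {"delta_pos": [0, 0, 0.008], "twist": [0, 0, 0], "hand": 0.74},
  ],
)

```text
clock: 14.3
tcp_pos: [0.5, 0.1336, 0.0873]
tool_rot: [[-0.924, 0.383, 0.004], [0.383, 0.924, 0.001], [-0.003, 0.003, -1.0]]
ft_force: [-1.9, -0.5, 10.3]
width: 0.022
```

Emit:
jog_arm(
  rows=[
    {"delta_pos": [0, 0, 0.002], "twist": [0, 0, 0], "hand": 0.72},
    {"delta_pos": [0, 0, 0.002], "twist": [0, 0, 0], "hand": 0.7},
  ],
)

```text
clock: 14.55
tcp_pos: [0.5001, 0.1336, 0.0869]
tool_rot: [[-0.924, 0.383, 0.004], [0.383, 0.924, 0.001], [-0.004, 0.003, -1.0]]
ft_force: [-1.8, -0.1, 10.2]
width: 0.0257
```

Emit:
jog_arm(
  rows=[
    {"delta_pos": [0, 0, 0.003], "twist": [0, 0, 0], "hand": 0.67},
    {"delta_pos": [0, 0, 0.005], "twist": [0, 0, 0], "hand": 0.64},
    {"delta_pos": [0, 0, 0.006], "twist": [0, 0, 0], "hand": 0.61},
    {"delta_pos": [0, 0, 0.006], "twist": [0, 0, 0], "hand": 0.59},
    {"delta_pos": [0, 0, 0.006], "twist": [0, 0, 0], "hand": 0.59},
  ],
)

```text
clock: 15.18
tcp_pos: [0.5004, 0.1341, 0.0863]
tool_rot: [[-0.924, 0.382, 0.005], [0.382, 0.924, 0.002], [-0.004, 0.004, -1.0]]
ft_force: [0.8, 1.9, 10.2]
width: 0.0347
```

Emit:
jog_arm(
  rows=[
    {"delta_pos": [0, 0, -0.009], "twist": [0, 0, 0], "hand": 0.59},
    {"delta_pos": [0, 0, -0.009], "twist": [0, 0, 0], "hand": 0.59},
  ],
)

```text
clock: 15.42
tcp_pos: [0.5004, 0.1341, 0.087]
tool_rot: [[-0.924, 0.382, 0.005], [0.382, 0.924, 0.002], [-0.004, 0.004, -1.0]]
ft_force: [1.9, 2.6, 7.6]
width: 0.0348
```

Emit:
jog_arm(
  rows=[
    {"delta_pos": [0, 0, -0.009], "twist": [0, 0, 0], "hand": 0.59},
    {"delta_pos": [0, 0, -0.009], "twist": [0, 0, 0], "hand": 0.59},
  ],
)

```text
clock: 15.68
tcp_pos: [0.5001, 0.1339, 0.0873]
tool_rot: [[-0.924, 0.382, 0.004], [0.382, 0.924, 0.002], [-0.003, 0.003, -1.0]]
ft_force: [1.4, 2.8, 6.4]
width: 0.0348
```

Emit:
jog_arm(
  rows=[
    {"delta_pos": [0, 0, -0.009], "twist": [0, 0, 0], "hand": 0.59},
    {"delta_pos": [0, 0, -0.009], "twist": [0, 0, 0], "hand": 0.59},
  ],
)

```text
clock: 15.92
tcp_pos: [0.4993, 0.1334, 0.0875]
tool_rot: [[-0.924, 0.383, 0.001], [0.383, 0.924, 0.0], [-0.001, 0.001, -1.0]]
ft_force: [2.6, 1.0, 5.1]
width: 0.035
```

Emit:
jog_arm(
  rows=[
    {"delta_pos": [0, 0, -0.009], "twist": [0, 0, 0], "hand": 0.59},
    {"delta_pos": [0, 0, -0.009], "twist": [0, 0, 0], "hand": 0.59},
  ],
)

```text
clock: 16.18
tcp_pos: [0.4983, 0.133, 0.0875]
tool_rot: [[-0.924, 0.383, -0.002], [0.383, 0.924, -0.001], [0.001, -0.001, -1.0]]
ft_force: [-0.4, -0.4, 2.2]
width: 0.035
```

Emit:
jog_arm(
  rows=[
    {"delta_pos": [0, 0, -0.012], "twist": [0, 0, 0], "hand": 0.59},
    {"delta_pos": [0, 0, -0.012], "twist": [0, 0, 0], "hand": 0.59},
    {"delta_pos": [0, 0, -0.012], "twist": [0, 0, 0], "hand": 0.59},
  ],
)

```text
clock: 16.55
tcp_pos: [0.4986, 0.1332, 0.0892]
tool_rot: [[-0.924, 0.383, -0.001], [0.383, 0.924, -0.0], [0.001, -0.001, -1.0]]
ft_force: [0.8, -0.5, 0.6]
width: 0.0351
```

Emit:
jog_arm(
  rows=[
    {"delta_pos": [0, 0, -0.05], "twist": [0, 0, 0], "hand": 0.55},
    {"delta_pos": [0, 0, -0.15], "twist": [0, 0, 0], "hand": 0.5},
    {"delta_pos": [0, 0, -0.4], "twist": [0, 0, 0], "hand": 0.3},
    {"delta_pos": [0, 0, -0.8], "twist": [0, 0, 0], "hand": 0.2},
    {"delta_pos": [0, 0, -1], "twist": [0, 0, 0], "hand": 0.1},
    {"delta_pos": [0, 0, -1], "twist": [0, 0, 0], "hand": 0},
    {"delta_pos": [0, 0, -1], "twist": [0, 0, 0], "hand": 0},
  ],
)

```text
clock: 17.42
tcp_pos: [0.4985, 0.1332, 0.2085]
tool_rot: [[-0.924, 0.383, -0.001], [0.383, 0.924, -0.0], [0.001, -0.001, -1.0]]
ft_force: [0.3, 0.1, -1.1]
width: 0.0855
```

```bash
python3 - <<'E'
from h import *
from scipy.optimize import least_squares
st=env.state(); im=env.read_camera('wrist');c=cam('wrist',st)
print(st['clock'],st['tcp_pos'],st['ft_force'],proj([[.4997,.1333,.085]],*c))
s=env.read_camera('side')[150:230,217:297];b=env.read_camera('scene')[152:232,209:289]
r=lambda i,w,h:cv2.resize(i,(w,h),interpolation=cv2.INTER_CUBIC)
cv2.imwrite('pics/end.png',np.hstack([np.vstack([r(s,288,288),r(b,288,288)]),r(im[40:328,60:316+60],512,576)])[...,::-1])
for o in('cap_grip','cap_foot','usb_mid','pad_mid','clip_tub_mid','eraser_mid'):
  for n in('wrist','scene'):
    if n=='wrist' or o!='cap_grip':print(o,n,[(np.round(d['position'],3).tolist(),round(d['conf'],2)) for d in env.recognise(o,n)])
E
```

```text
17.425 [0.49853613 0.13318862 0.20852341] [ 0.26312455  0.13421661 -1.14432621] [[259.95983349 189.6684714 ]]
cap_grip wrist [([0.506, 0.144, 0.101], 0.44)]
cap_foot wrist [([0.496, 0.132, 0.089], 0.91)]
cap_foot scene [([0.496, 0.123, 0.088], 0.71)]
usb_mid wrist [([0.409, -0.068, 0.011], 0.56)]
usb_mid scene [([0.416, -0.074, 0.011], 0.47)]
pad_mid wrist [([0.572, 0.358, 0.006], 0.78)]
pad_mid scene [([0.572, 0.354, 0.01], 0.49)]
clip_tub_mid wrist [([0.431, 0.341, 0.036], 0.97)]
clip_tub_mid scene [([0.426, 0.337, 0.039], 0.62)]
eraser_mid wrist []
eraser_mid scene [([0.541, -0.35, 0.008], 0.5)]
```

View pics/end.png

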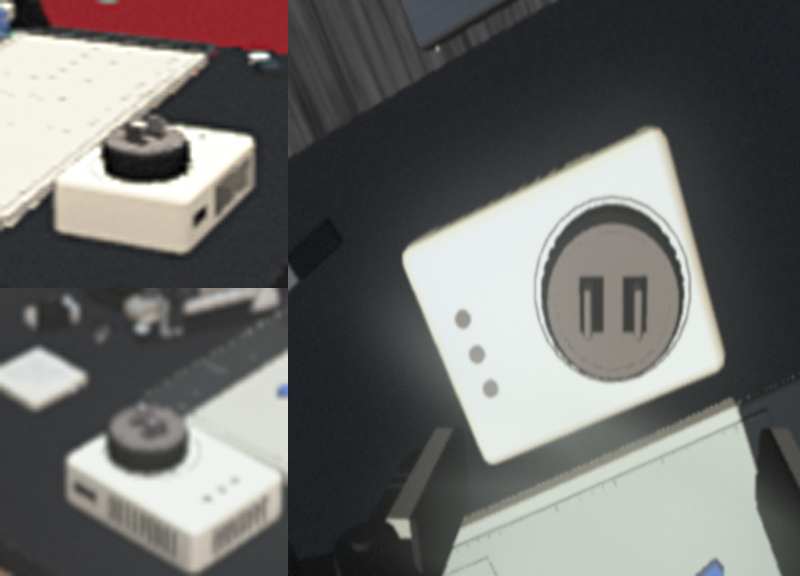

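```bash
python3 -c "
from cell import env
print(env.sign_off(), env.state()['clock'])"
```

```text
the job is handed in; nothing more can be done
the job is handed in; nothing more can be done
```

The dust cap is back on the lens and, by every check I made, locked. I handed the job in a little after 17.4 s on the robot's clock, with the gripper open and about 11 cm above the cap.

**What I did:** I pinched the cap by its two tabs, carried it to the lens and lowered it in small steps. It met the seal at about 5 N, and I pressed it to about 10 N. I then opened the tabs while the fingertips still held the cap down at about 10 N, and backed off slowly.

**Checks:**
- **Seal contact:** while pressing, the force rose about 2.5 N per mm, which matches the seal spring.
- **Lock:** on backing off, the force fell from 5.1 N to 2.2 N with the tool height unchanged at 87.5 mm, and to about zero at 89.2 mm. A loose cap would have followed the fingers up and kept pushing with several newtons. I did not tug the cap as a further test.
- **Last pictures:** the cap sits level on the barrel with its tabs out. The USB stick, sticky notes and clip tub were detected within about a centimetre of their earlier positions. The eraser was found only in the scene picture, also where it had been.

**Where the measurements disagreed:** the camera fit put the rim at 78–80 mm above the worktop, while touch put it at about 83 mm. I went by touch.

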